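# Clip the round pendants onto the curing board

## Robot

A 6-joint arm with a two-finger parallel gripper is mounted at the origin on the work surface. World frame = base frame: x ahead of the robot, y to its left, z up, the work surface at z = 0. Lengths are in m, angles in rad, forces in N, time in s.
With the tool pointing down it reaches from about 0.35 to 0.975 m from the base axis. Payload 4.9 kg.
Tool frame: the origin (TCP) lies on the centre line of the jaws, within the pads' length; the fingertips stand ctrl.tcp_to_tips ahead of it and the grasp point (between the pads) lies 3 mm ahead of it (ctrl.tcp_to_tips is the distance from the TCP to the fingertips, in m); z points along the fingers, y is the direction in which the jaws open and shut (so a half turn about z gives the same grasp; the last joint's range is limited). The gripper opens to 85 mm and grips with 20 to 120 N. Pads are 22 mm wide; open, the fingers measure 114 mm over their backs; the gripper's body (76 mm by 85 mm) begins 54 mm behind the grasp point. The pads swing forward as they close: fully open they stand 13 mm farther back than shut.
Start: joints at [1.083, 0.053, 1.613, -0, 1.476, -0.119], TCP at [0.225, 0.583, 0.227] pointing down, gripper open.
Joint ranges: [-3.01, 3.01], [-1.01, 2.22], [0.06, 2.58], [-1.02, 4.17], [0.09, 2.62], [-3.14, 3.14]. Speed limits (rad/s): [2.57, 2.57, 3.14, 3.14, 3.14, 3.14].

## Interface

Orientations are given as a rotation vector (axis times angle).
In Python, from station import ctrl, vision gives the robot as it stands.
- The arm moves only by the tool jog_arm, never from a script. Its argument "deltas" is a list of rows, each a list of 7 numbers: the turn, a rotation vector about the tool's x, y, z in rad, then the shift along the tool's x, y, z in cm, then the opening, from 0 (shut) to 1 (fully open). A call has 1 to 12 rows; each row shifts and turns the commanded pose from where the row before left it, along the tool's axes as they then stand; what a row does not reach is not made up. A row lasts 1/12 s, in which the tool goes at most 41.7 mm and 7.16 degrees, less where a joint would pass 70% of its speed; a pose out of reach is approached as far as the arm can. A call with a gripper value outside its range is refused whole. The fingers move at their own pace and stop on an object; "grip_force" is the grip in N (left out, the last holds). Time passes only in rows, so rows that do not move let the fingers close. It gives the time, the measured TCP pose, the force and the opening at its end, in the units of the state.
- ctrl.get_obs(): the state, without advancing time (a new reading comes with each control period).
- vision.get_image(name): name is "scene" or "top"; returns (picture, depth): 420x560x3 uint8, red, green, blue; 420x560 float32, m along the optical axis (not along the pixel's ray), 0 where there is no reading.
- vision.calibration(name): a dict with "fx", "fy", "cx", "cy" (pixels), "rvec" (rotation vector, rad) and "tvec" (3), from world to camera coordinates, as OpenCV has them. Camera axes: x right, y down, z forward; pixel columns grow to the right and rows downward; lengths in m; the calibration is good to about 2 mm. A picture is of the moment at which its call begins. calibration takes no time and is no camera call.
- ctrl.finish_job(): hands the job in, once; it reports no verdict.
The state is a dict: "t": time; "q": joint angles; "dq": joint speeds; "effort": joint torques, N m; "tool_pos": TCP position; "tool_rot": TCP orientation; "contact_force": force on the tool from outside, world axes, zero at the start; "wrist_torque": the same for the moment, N m; "opening": finger opening in m.
Only numpy, scipy, OpenCV 4.12 (cv2) and the standard library are available. Lean on these libraries where they do the work, as an engineer would, in place of code of your own. Each camera call takes 0.05 s, during which the arm holds its last target. There are 200 camera calls.

## Task

Take the two round pendants, each standing on its small sprung clip, out of the compartment tray and clip them upright over the top edge of the curing board, one at each of the two places marked by a white card, pressed fully home. Leave the square and bar pendants, those already on the board and everything else as they are, without knocking anything over.

Things in the scene. Friction and masses are not known exactly. Their poses are not given: they have to be found in the camera images.
- tray: Fixed green tray, 198 x 198 mm, 52 mm high, with a light-grey insert of 3 x 3 compartments (pitch 58 mm along its x and y, floor 22 mm high, thin dividers up to 45 mm, green rim up to 52 mm). It stands on the table left or right of the robot. Origin: centre of the underside.
- board: Fixed curing board, on the other side: foot 74 x 260 mm, 16 mm high, and an upright steel plate 4 mm thick (x), 250 mm long (y), with a rounded top edge 70 mm above the table. Origin: centre of the underside, under the plate; the plate runs along y. Five clip places at y = -96, -48, 0, 48, 96 mm, three of them taken. A clip fully home has its origin 24 mm below the edge.
- round1: ROUND silvery metal pendant, a disc 30 mm across, standing on a sprung clip, jaws down, in a tray compartment; loose, about 60 g, 65 mm high. Origin: centre of the jaws' underside; z up, x = normal of the flat faces (across the jaws), y = along the jaws. The clip is 13 x 22 mm, heights 0 to 32; the disc above is 9 mm thick (x), centred at height 50: pinch it by its flat faces.
- round1_jaw (a joint): One of the clip's two equal sprung jaws, the one at +x (the other at -x mirrors it); hinge along y at height 26 mm; 0 rad = shut (gap 1 mm), about 0.09 when on the 4 mm plate. The mouth is 10 mm wide at the bottom. Pressed straight down, y along the plate, within 2.5 mm of centre, with 5 to 15 N, it springs over the edge and holds; either face may look to the robot.
- round2: The second round pendant, same as round1 in every way, in another compartment. Origin: centre of the jaws' underside; z up, x = normal of the flat faces (across the jaws), y = along the jaws.
- round2_jaw (a joint): Sprung +x jaw of the second round pendant's clip, the same as round1_jaw.
- card1: Small plain white card tent, 26 mm wide and 26 mm high, fixed on the board's foot beside the plate (on the board's +x side, the side away from the robot), marking a free place. Origin: the marked point itself, on the middle of the plate's top edge, 70 mm above the table; y along the plate, x across it.
- card2: Small plain white card tent, 26 mm wide and 26 mm high, fixed on the board's foot beside the plate (on the board's +x side, the side away from the robot), marking a free place. Origin: the marked point itself, on the middle of the plate's top edge, 70 mm above the table; y along the plate, x across it.
- square1: Not wanted: a clip of the same shape and layout as round1, but with a square pendant, 28 x 28 mm. Stands in a tray compartment; leave it standing there.
- square2: Not wanted: a clip of the same shape and layout as round1, but with a square pendant, 28 x 28 mm. Stands in a tray compartment; leave it standing there.
- bar1: Not wanted: a clip of the same shape and layout as round1, but with a narrow upright bar pendant, 13 mm wide and 32 mm high. Stands in a tray compartment; leave it standing there.
- bar2: Not wanted: a clip of the same shape and layout as round1, but with a narrow upright bar pendant, 13 mm wide and 32 mm high. Stands in a tray compartment; leave it standing there.
- hung1: Pendant (square, 28 mm) on the same clip, already clipped on the board's edge, its pendant reaching 111 mm above the table. Origin: underside of its jaws, 24 mm below the top edge. Leave it alone.
- hung2: Pendant (bar, 13 mm wide) on the same clip, already clipped on the board's edge, its pendant reaching 111 mm above the table. Origin: underside of its jaws, 24 mm below the top edge. Leave it alone.
- hung3: Pendant (square, 28 mm) on the same clip, already clipped on the board's edge, its pendant reaching 111 mm above the table. Origin: underside of its jaws, 24 mm below the top edge. Leave it alone.
- jar: Small glass jar, 26 mm wide, 42 mm high, in a tray compartment; leave it. Origin: centre of the underside.
- collar: Brass bush, 32 mm across, 22 mm high, stuck in a tray compartment. Origin: centre of the underside.
- loupe: Fixed magnifier stand between tray and board: round foot 68 mm wide, 12 mm post, lens 72 mm wide at 185 to 195 mm height, its centre 62 mm from the post along the stand's x; top at 200 mm. Origin: centre of the foot's underside. Go round it or over it.
- setter: Bystander: setting tool like a screwdriver, 130 mm long, red handle 16 mm thick, lying loose on the table between robot and magnifier. Origin: under its middle; it lies along x.
- oil: Bystander: bottle, 44 mm wide and 90 mm high, standing fast on the table's far side. Origin: centre of the underside.
- wax: Bystander: block of wax, 60 x 40 x 20 mm, stuck on the table's far side. Origin: centre of the underside.
Not all that is in view belongs to the job. What is shaped like the round2 but blue or red is not meant.

How it is judged:
At the end, for the whole second after the job is handed in: Both round pendants are clipped on the plate's edge, one at each card: within 14 mm of the marked point along the edge and 5 mm across it, jaws reaching at least 20 mm below the edge (24 mm is home), upright within about 9 degrees, at rest (((x of round1 in the frame of card1 between -0.005 and 0.005 m and y of round1 in the frame of card1 between -0.014 and 0.014 m and z of round1 in the frame of card1 between -0.028 and -0.02 m and x of round2 in the frame of card2 between -0.005 and 0.005 m and y of round2 in the frame of card2 between -0.014 and 0.014 m and z of round2 in the frame of card2 between -0.028 and -0.02 m) or (x of round1 in the frame of card2 between -0.005 and 0.005 m and y of round1 in the frame of card2 between -0.014 and 0.014 m and z of round1 in the frame of card2 between -0.028 and -0.02 m and x of round2 in the frame of card1 between -0.005 and 0.005 m and y of round2 in the frame of card1 between -0.014 and 0.014 m and z of round2 in the frame of card1 between -0.028 and -0.02 m)) and angle between each of round1, round2's own z axis and vertical below 0.15 rad and linear speed of each of round1, round2 below 0.02 m/s); the robot touches nothing.
It fails at once if an unwanted pendant or the jar in the tray is knocked over or shifted by more than 25 mm (distance of any of square1, square2, bar1, bar2, jar from where it was at the start of the episode above 0.025 m or angle between any of square1, square2, bar1, bar2, jar's own z axis and vertical above 0.6 rad).
It fails at once if a pendant already on the board is shifted by more than 8 mm or tipped (distance of any of hung1, hung2, hung3 from where it was at the start of the episode above 0.008 m or angle between any of hung1, hung2, hung3's own z axis and vertical above 0.25 rad).
It fails at once if the setting tool is shifted by more than 40 mm (distance of setter from where it was at the start of the episode above 0.04 m).
It also fails if it takes over 51 s, if anything falls off the work surface, if the arm or the gripper's body presses on something with over 40 N, if the wrist force passes 120 N, or if a joint passes its speed limit or range.

## Working session

There is one attempt and no reset: what is moved stays moved. The work goes in short steps, Python scripts to look and compute and a tool call to move; the robot and the scene stay as the last step left them, time stands still between calls to the robot, and variables do not carry over. Pictures are saved under pics/ and viewed, about 8 in all and at most 12, crops included, and the job is handed in when it is done.

Besides the shell and the picture viewer there is one more tool, called after ">>>" in YAML: its name, and indented under it one key for each argument. jog_arm: Moves the arm, as the interface text tells. Its arguments: {"type":"object","properties":{"deltas":{"type":"array"},"grip_force":{"type":"number"}},"required":["deltas"]}

```bash
mkdir -p pics
cat > h.py <<'E'
import numpy as np, cv2
from station import ctrl, vision
def shot(n):
    im,d=vision.get_image(n); np.savez(f'pics/{n}.npz',im=im,d=d); return im,d
def load(n):
    z=np.load(f'pics/{n}.npz'); return z['im'],z['d']
def world(n,d):
    c=vision.calibration(n); R=cv2.Rodrigues(np.array(c['rvec'],float))[0]; t=np.array(c['tvec'],float).ravel()
    v,u=np.mgrid[:d.shape[0],:d.shape[1]]
    P=np.stack([(u-c['cx'])/c['fx']*d,(v-c['cy'])/c['fy']*d,d],-1)
    return (P-t)@R
def pix(n,p):
    c=vision.calibration(n); K=np.array([[c['fx'],0,c['cx']],[0,c['fy'],c['cy']],[0,0,1.]])
    return cv2.projectPoints(np.array(p,float).reshape(-1,3),np.array(c['rvec'],float),np.array(c['tvec'],float),K,None)[0][:,0]
def save(im,f,s=1):
    cv2.imwrite('pics/'+f,cv2.resize(im[...,::-1],None,fx=s,fy=s,interpolation=cv2.INTER_CUBIC))
E
python3 - <<'E'
from h import *
o=ctrl.get_obs(); print(o['t'],o['tool_pos'],o['tool_rot'],o['opening'],ctrl.tcp_to_tips)
for n in('scene','top'):
    im,d=shot(n); save(im,n+'1.png',1.4); c=vision.calibration(n); R=cv2.Rodrigues(np.array(c['rvec']))[0]
    print(n,c['fx'],-R.T@np.array(c['tvec']).ravel(), R[2])
E
```

```text
0.0 [0.22499927 0.58241213 0.22584223] [-0.57584472 -3.08772577  0.0031506 ] 0.08550206809329614 0.022
scene 468.2173555090486 [0.89695009 0.54696115 0.76390678] [-0.37847633 -0.57100984 -0.72849394]
top 435.1020192904347 [ 4.01239080e-01 -2.69297346e-05  9.06003782e-01] [ 0.15041226 -0.01380925 -0.98852691]
```

View pics/scene1.png

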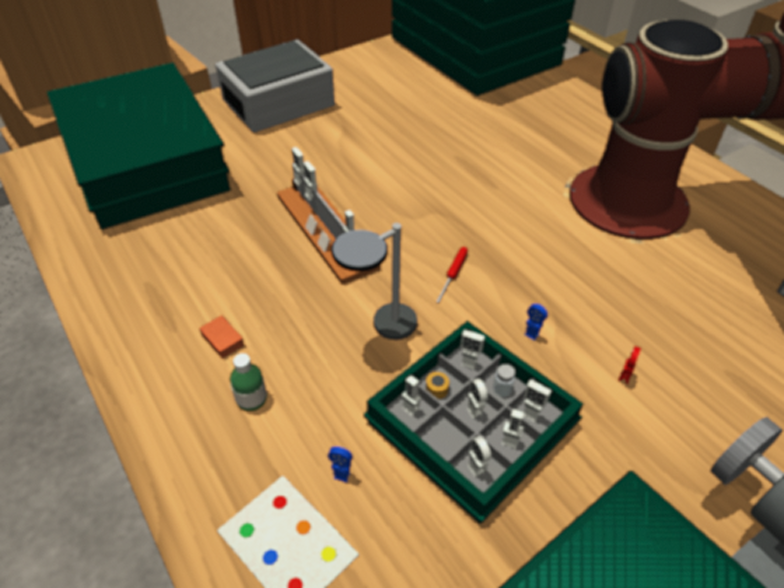

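View pics/top1.png

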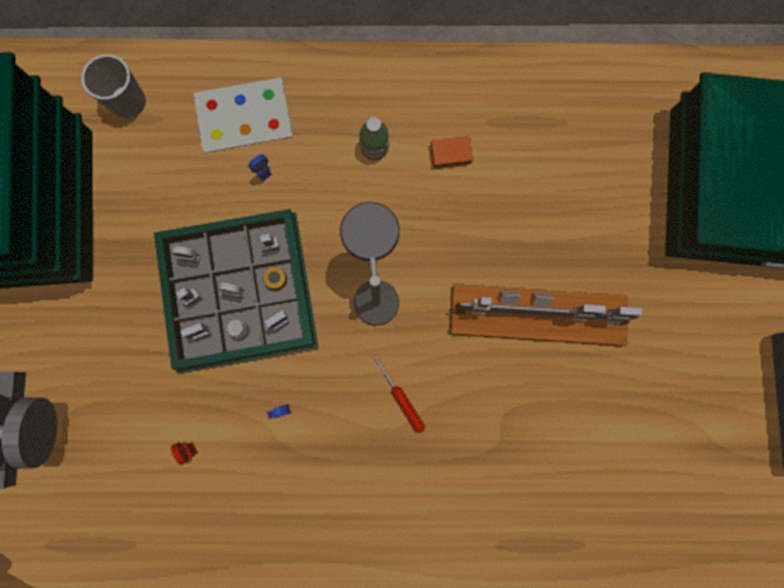

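Scene picture (scaled x1.4): round silvery discs at (478,398) and (480,455). Squares are at (472,347) and (537,397), bars at (411,395) and (515,425), the jar at (505,378), and blue/red look-alikes outside the tray at (536,320), (340,462) and (630,365). In the top picture the rounds should be at (231,291) and (185,254). The cards are at top (510,297) and (541,298), and pendants hang at (484,303), (592,312) and (627,315).

Run:
```python
from h import *
T=load('top');S=load('scene')
WT=world('top',T[1]);WS=world('scene',S[1])
W=np.r_[WT.reshape(-1,3)[T[1].ravel()>0],WS.reshape(-1,3)[S[1].ravel()>0]]
def comps(n,W,d,m,mn=6):
    k,l,st,c=cv2.connectedComponentsWithStats(m.astype(np.uint8),connectivity=4)
    for i in range(1,k):
        if st[i,4]<mn: continue
        P=W[l==i]; ctr,(w,h),a=cv2.minAreaRect((P[:,:2]*1000).astype(np.float32))
        mid=P.mean(0); e,v=np.linalg.eigh(np.cov(P[:,:2].T)); 
        print(n,'px',(c[i]*1.4).round(),'n',st[i,4],'mean',mid.round(4),'rect',np.round(ctr,1),round(w,1),round(h,1),'maxang',np.degrees(np.arctan2(v[1,1],v[0,1])).round(1),'zmax',P[:,2].max().round(4))
for n,W_,D in(('top',WT,T),('scene',WS,S)):
    z=W_[...,2]; X=W_[...,0];Y=W_[...,1]
    tr=(D[1]>0)&(Y>0.08)&(Y<0.38)&(X>.3)&(X<.65)
    print('TRAY');comps(n,W_,D[1],tr&(z>0.058)&(z<0.1))
    hsv=cv2.cvtColor(D[0],cv2.COLOR_RGB2HSV); 
    g=tr&(hsv[...,1]>120)&(hsv[...,0]>60)&(hsv[...,0]<95)&(abs(z-.052)<.004)
    print('rim',g.sum(),cv2.minAreaRect((W_[g][:,:2]*1000).astype(np.float32)))
    bo=(D[1]>0)&(Y<-0.02)&(Y>-.45)&(X>.3)&(X<.6)
    print('BOARD');comps(n,W_,D[1],bo&(z>0.08)&(z<0.13))
    e=bo&(abs(z-.069)<.004); print('edge',e.sum(),cv2.minAreaRect((W_[e][:,:2]*1000).astype(np.float32)))
    f=bo&(abs(z-.016)<.004); print('foot',f.sum(),cv2.minAreaRect((W_[f][:,:2]*1000).astype(np.float32)))
    comps(n+' cards',W_,D[1],bo&(z>.024)&(z<.045)&(hsv[...,1]<60))
im=np.vstack([cv2.resize(T[0][145:270,105:230],(600,600),interpolation=2)[:, :]])
sc=cv2.resize(S[0][225:375,255:420],(660,600),interpolation=2)
save(np.hstack([im[:, :],sc])[:, :],'crop.png',0.63)
```

```text
TRAY
top px [266. 239.] n 67 mean [0.6009 0.1611 0.0815] rect [602.5 162. ] 10.4 13.1 maxang 117.3 zmax 0.0914
top px [182. 251.] n 106 mean [0.5836 0.2763 0.0806] rect [584.9 277.8] 28.1 9.6 maxang 86.5 zmax 0.091
top px [228. 287.] n 94 mean [0.5332 0.2101 0.0825] rect [534.3 212. ] 30.0 9.3 maxang 79.5 zmax 0.0908
top px [184. 293.] n 79 mean [0.5244 0.2702 0.08  ] rect [525.  271.8] 10.0 13.3 maxang 139.6 zmax 0.0914
top px [276. 319.] n 114 mean [0.4902 0.1444 0.0816] rect [490.9 145.6] 10.1 28.1 maxang 125.4 zmax 0.0897
top px [234. 327.] n 112 mean [0.4803 0.2037 0.0649] rect [480.4 204.2] 20.7 21.2 maxang -142.8 zmax 0.0695
top px [193. 329.] n 130 mean [0.475  0.2551 0.0809] rect [475.5 256.7] 10.1 28.4 maxang 114.9 zmax 0.0909
top px [276. 411.] n 67 mean [0.3666 0.1427 0.0637] rect [366.8 142.3] 8.9 27.3 maxang 106.9 zmax 0.0688
top px [176. 453.] n 80 mean [0.3108 0.2744 0.0635] rect [310.1 275.3] 26.2 11.0 maxang -150.3 zmax 0.0683
rim 1131 ((537.9169921875, 212.2274169921875), (195.2962646484375, 195.69708251953125), 10.77456283569336)
BOARD
top px [704. 241.] n 96 mean
[... 2275 characters left out ...]
.8 zmax 0.1143
edge 130 ((522.551025390625, -298.67242431640625), (76.13214874267578, 298.2467041015625), 15.848933219909668)
foot 1000 ((513.49267578125, -214.8436737060547), (186.8994140625, 463.7179260253906), 24.31182289123535)
scene cards px [301. 190.] n 29 mean [ 0.5024 -0.3195  0.0336] rect [ 502.4 -322.7] 36.0 2.0 maxang 85.3 zmax 0.0436
scene cards px [324. 217.] n 111 mean [ 0.508  -0.2302  0.0356] rect [ 507.9 -231.4] 122.7 2.5 maxang 86.3 zmax 0.0447
scene cards px [311. 223.] n 37 mean [ 0.5316 -0.2312  0.0326] rect [ 531.5 -230.8] 23.6 7.3 maxang 82.9 zmax 0.0408
scene cards px [323. 240.] n 42 mean [ 0.5351 -0.1834  0.0326] rect [ 536.2 -183.5] 24.4 9.9 maxang 84.8 zmax 0.042
```

View pics/crop.png

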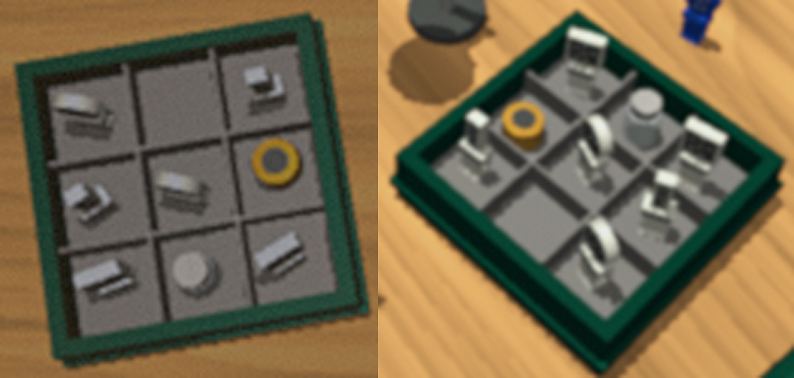

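Crop confirms it: rounds are at crop (180,187) in the centre compartment and (85,107) in the corner, left panel. The right panel shows the same two discs at (597,135) and (598,245). Now the yaws and the jog plan.

```bash
cat >> h.py <<'E'
from scipy.spatial.transform import Rotation as Ro
def rdown(n,R0):
    "tool z down, tool y along +-n (nearest to R0)"
    y=np.array([n[0],n[1],0.]);y/=np.linalg.norm(y)
    if y@R0[:,1]<0:y=-y
    z=np.array([0,0,-1.]); return np.stack([np.cross(y,z),y,z],1)
def plan(tgts):
    o=ctrl.get_obs();p=np.array(o['tool_pos']);R=Ro.from_rotvec(o['tool_rot']).as_matrix()
    print('t',round(o['t'],2),'pos',p.round(4),'open',round(o['opening'],4),'F',np.round(o['contact_force'],1),'q',np.round(o['q'],2))
    for q,n in tgts:
        Rd=rdown(n,R); print('turn',Ro.from_matrix(R.T@Rd).as_rotvec().round(4),'then shift cm',(Rd.T@(np.array(q)-p)*100).round(2)); p,R=np.array(q),Rd
E
python3 - <<'E'
from h import *
Z={n:load(n) for n in('top','scene')}
for nm,c in(('A',(.5342,.2118)),('B',(.5847,.2782))):
  Q=[]
  for n,(im,d) in Z.items():
    W=world(n,d); m=(d>0)&(np.hypot(W[...,0]-c[0],W[...,1]-c[1])<.02)&(W[...,2]>.066)&(W[...,2]<.1)
    P=(W[m][:,:2]*1000).astype(np.float32); Q.append(P)
    for k in('rect',):
      r=cv2.minAreaRect(P); b=cv2.boxPoints(r); e=b[1]-b[0];f=b[2]-b[1]; L=e if np.hypot(*e)>np.hypot(*f) else f
      print(nm,n,np.round(r[0],1),np.round(r[1],1),'long dir deg',np.degrees(np.arctan2(L[1],L[0]))%180)
  r=cv2.minAreaRect(np.vstack(Q)); b=cv2.boxPoints(r); e=b[1]-b[0];f=b[2]-b[1]; L=e if np.hypot(*e)>np.hypot(*f) else f
  print(nm,'both',np.round(r[0],1),np.round(r[1],1),np.degrees(np.arctan2(L[1],L[0]))%180)
# plate: +x face from scene, edge from top
W=world('scene',Z['scene'][1]); m=(abs(W[...,1]+.21)<.06)&(W[...,2]>.03)&(W[...,2]<.066)&(abs(W[...,0]-.508)<.008)
P=W[m]; k=np.polyfit(P[:,1],P[:,0],1); print('face line',k,np.polyval(k,[-.184,-.232]),m.sum(),np.std(P[:,0]-np.polyval(k,P[:,1])))
W=world('top',Z['top'][1]); m=(W[...,1]<-.15)&(W[...,1]>-.25)&(W[...,2]>.06)&(W[...,2]<.08)&(abs(W[...,0]-.508)<.012)
P=W[m]; k=np.polyfit(P[:,1],P[:,0],1); print('edge line',k,np.polyval(k,[-.184,-.232]),m.sum(),P[:,2].mean())
for n in Z:  # loupe
  W=world(n,Z[n][1]); m=(W[...,2]>.17)&(W[...,2]<.21)&(abs(W[...,1])<.12)&(W[...,0]>.35)&(W[...,0]<.75); print('loupe',n,W[m].min(0),W[m].max(0))
E
```

```text
A top [534.3 212. ] [30.   9.3] long dir deg 77.964714
A scene [534.1 211.7] [31.4 10.7] long dir deg 76.201035
A both [534.1 211.7] [31.4 10.7] 76.201035
B top [584.9 277.8] [28.1  9.6] long dir deg 81.57513
B scene [584.5 278.5] [29.5 11.1] long dir deg 82.361435
B both [584.5 278.5] [29.5 11.1] 82.361435
face line [0.06173541 0.52229393] [0.51093461 0.50797131] 214 0.000837624951234234
edge line [0.0629271  0.52081865] [0.50924007 0.50621957] 137 0.06938862998134498
loupe top [ 0.5183724  -0.01834159  0.17138307] [0.62110147 0.05242412 0.20101532]
loupe scene [ 0.51926491 -0.01898971  0.17033347] [0.62168357 0.0527771  0.19970092]
```

Run:
```python
from h import *
n=(.974,-.225)
plan([((.5342,.2118,.22),n),((.5342,.2118,.08),n)])
```

```text
t 0.1 pos [0.225  0.5825 0.226 ] open 0.0857 F [0.3 0.2 0.3] q [ 1.08  0.05  1.61  0.    1.48 -0.12]
turn [-1.600e-03  1.100e-03  1.429e+00] then shift cm [-29.16  38.47   0.6 ]
turn [0. 0. 0.] then shift cm [ 0.  0. 14.]
```

>>> jog_arm:
  deltas:
    - [0,0,0.119,0,0,0,0.4]
    - [0,0,0.119,0,0,0,0.4]
    - [0,0,0.119,0,0,0,0.4]
    - [0,0,0.119,0,0,0,0.4]
    - [0,0,0.119,0,0,0,0.4]
    - [0,0,0.119,0,0,0,0.4]
    - [0,0,0.119,0,0,0,0.4]
    - [0,0,0.119,0,0,0,0.4]
    - [0,0,0.119,0,0,0,0.4]
    - [0,0,0.119,0,0,0,0.4]
    - [0,0,0.119,0,0,0,0.4]
    - [0,0,0.12,0,0,0,0.4]

```text
t: 1.1
tool_pos: [0.2251, 0.5826, 0.2263]
tool_rot: [2.464, 1.948, -0.002]
contact_force: [-0.1, -0.4, 0.0]
opening: 0.0342
```

>>> jog_arm:
  deltas:
    - [0,0,0,-2.4,3.2,0,0.4]
    - [0,0,0,-2.4,3.2,0,0.4]
    - [0,0,0,-2.4,3.2,0,0.4]
    - [0,0,0,-2.4,3.2,0,0.4]
    - [0,0,0,-2.4,3.2,0,0.4]
    - [0,0,0,-2.4,3.2,0,0.4]
    - [0,0,0,-2.4,3.2,0,0.4]
    - [0,0,0,-2.4,3.2,0,0.4]
    - [0,0,0,-2.4,3.2,0,0.4]
    - [0,0,0,-2.4,3.2,0,0.4]
    - [0,0,0,-2.4,3.2,0,0.4]
    - [0,0,0,-2.4,3.2,0.6,0.4]

```text
t: 2.1
tool_pos: [0.536, 0.2143, 0.222]
tool_rot: [2.458, 1.955, 0.003]
contact_force: [1.1, 0.0, 0.1]
opening: 0.0344
```

Run:
```python
from h import *
n=(.974,-.225)
plan([((.5342,.2118,.12),n),((.5342,.2118,.08),n)])
```

```text
t 2.1 pos [0.536  0.2143 0.222 ] open 0.0344 F [1.1 0.  0.1] q [ 0.25 -0.06  1.73  0.    1.47  0.48]
turn [ 0.0017 -0.001  -0.0001] then shift cm [-0.28 -0.12 10.2 ]
turn [0. 0. 0.] then shift cm [0. 0. 4.]
```

>>> jog_arm:
  deltas:
    - [0,0,0,-0.3,-0.1,2.5,0.4]
    - [0,0,0,0,0,2.5,0.4]
    - [0,0,0,0,0,2.5,0.4]
    - [0,0,0,0,0,2.0,0.4]
    - [0,0,0,0,0,0,0.4]
    - [0,0,0,0,0,0,0.4]

```text
t: 2.6
tool_pos: [0.5318, 0.2129, 0.1245]
tool_rot: [-2.458, -1.955, 0.005]
contact_force: [0.6, 0.2, 0.4]
opening: 0.0341
```

Run:
```python
from h import *
n=(.974,-.225)
plan([((.5342,.2118,.08),n)])
im,d=shot('top');sc,d2=shot('scene')
a=cv2.resize(im[140:280,90:250],(640,560),interpolation=2); b=cv2.resize(sc[190:350,250:440],(665,560),interpolation=2)
save(np.hstack([a,b]),'near.png',.6)
```

```text
t 2.6 pos [0.5318 0.2129 0.1245] open 0.0341 F [0.6 0.2 0.4] q [ 0.25  0.02  1.83 -0.    1.3   0.48]
turn [-0.0033  0.0018 -0.    ] then shift cm [-0.05  0.26  4.45]
```

View pics/near.png

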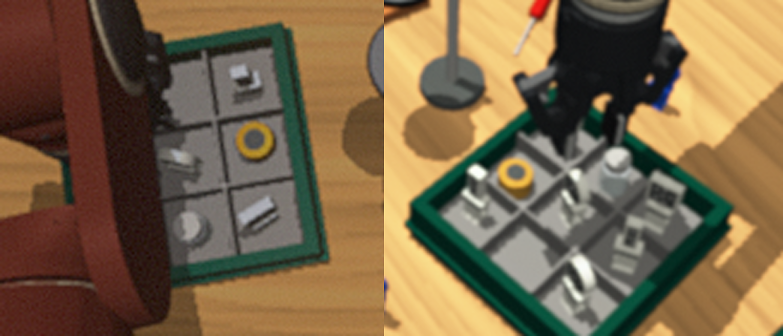

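The gripper is above the centre disc, with fingers at crop (570,130) and (615,130) and the disc at (573,190). I'll check the column offset by projection.

Run:
```python
from h import *
p=np.array(ctrl.get_obs()['tool_pos']); n=np.array([.974,-.225,0])
P=[[.5342,.2118,.072],p+[0,0,-.01]+n*.017*0,p+[0,0,-.012]+n*.022,p+[0,0,-.012]-n*.022]
for x,u in zip(P,pix('scene',P)): print(np.round(x,3),'crop',((u-[250,190])*3.5*.6).round()+[384,0])
for n_ in('scene','top'):
    im,d=load(n_);W=world(n_,d);m=(d>0)&(np.hypot(W[...,0]-.533,W[...,1]-.212)<.06)&(W[...,2]>.1)&(W[...,2]<.118)
    q=W[m]; print(n_,m.sum(),q.min(0).round(4) if len(q) else '',q.max(0).round(4) if len(q) else '')
    if len(q): 
        r=(q-p)@np.array([n,[.225,.974,0]]).T; print('along n',np.percentile(r[:,0],[2,25,50,75,98]).round(4),'along w',np.percentile(r[:,1],[2,50,98]).round(4))
    m=(d>0)&(np.hypot(W[...,0]-.534,W[...,1]-.212)<.02)&(W[...,2]>.066)&(W[...,2]<.094)
    print('disc',cv2.minAreaRect((W[m][:,:2]*1000).astype(np.float32)))
```

```text
[0.534 0.212 0.072] crop [575. 188.]
[0.534 0.214 0.118] crop [582. 156.]
[0.555 0.209 0.116] crop [557. 166.]
[0.512 0.218 0.116] crop [606. 150.]
scene 0  
disc ((533.7842407226562, 211.75962829589844), (31.617835998535156, 11.10621166229248), 80.02244567871094)
top 0  
disc ((534.3008422851562, 211.83328247070312), (29.765684127807617, 9.33486557006836), 78.97334289550781)
```

Run:
```python
from h import *
o=ctrl.get_obs();p=np.array(o['tool_pos']);print(p,o['t']); n=np.array([.974,-.225,0]);w=np.array([.225,.974,0])
im,d=shot('scene');W=world('scene',d)
for lo in(.11,.12,.13,.14,.15):
    m=(d>0)&(np.hypot(W[...,0]-p[0],W[...,1]-p[1])<.07)&(W[...,2]>lo)&(W[...,2]<lo+.01)
    r=(W[m]-p)@np.array([n,w]).T*1000
    if len(r): print(lo,len(r),'n>0',np.percentile(r[r[:,0]>0],[1,50,99],axis=0).round(1).tolist(),'n<0',np.percentile(r[r[:,0]<0],[1,50,99],axis=0).round(1).tolist())
c=sc=im[225:320,290:370]
save(im[215:315,280:400],'tip.png',5)
```

```text
[0.53384511 0.21352472 0.12768165] 2.7
0.13 31 n>0 [[17.4, 6.4], [23.2, 10.2], [24.2, 11.5]] n<0 [[-22.4, -10.6], [-17.4, 1.3], [-16.3, 11.3]]
0.14 90 n>0 [[18.5, -6.4], [25.5, 7.6], [31.0, 12.4]] n<0 [[-29.6, -9.2], [-17.5, 6.5], [-16.4, 12.4]]
0.15 88 n>0 [[17.6, -4.6], [26.4, 7.4], [31.3, 12.2]] n<0 [[-30.2, -9.6], [-17.7, 6.6], [-16.5, 12.1]]
```

View pics/tip.png

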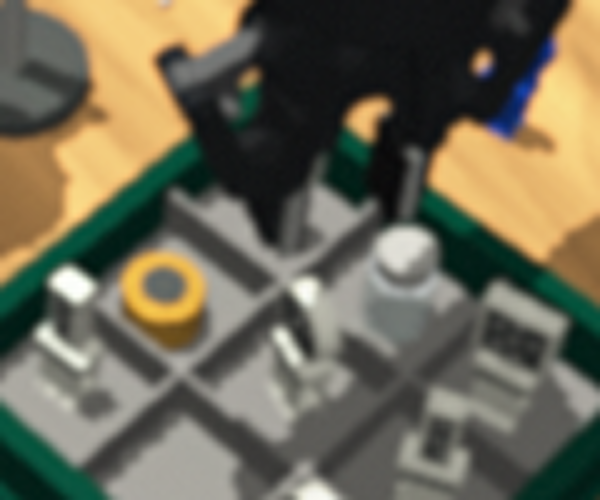

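Run:
```python
from h import *
p=np.array([.5338,.2135,0]); n=np.array([.974,-.225,0]);w=np.array([.225,.974,0])
for z in(.105,.115,.125,.135):
    P=[p+n*a+w*b+[0,0,z] for a,b in((.017,.011),(.024,.011),(.017,-.011),(-.017,.011),(-.024,.011),(-.017,-.011))]
    print(z,((pix('scene',P)-[280,215])*5).round().tolist())
im,d=load('scene');im,d=vision.get_image('scene');W=world('scene',d)
for (x,y) in((290,235),(275,225),(290,210),(408,205),(410,180),(405,215)):
    v,u=215+y//5,280+x//5; print((x,y),W[v,u].round(4),im[v,u])
```

```text
0.105 [[287.0, 308.0], [268.0, 314.0], [259.0, 259.0], [376.0, 280.0], [395.0, 274.0], [347.0, 232.0]]
0.115 [[290.0, 291.0], [271.0, 297.0], [262.0, 242.0], [380.0, 262.0], [398.0, 257.0], [351.0, 214.0]]
0.125 [[293.0, 274.0], [274.0, 280.0], [264.0, 224.0], [384.0, 245.0], [402.0, 239.0], [354.0, 196.0]]
0.135 [[296.0, 256.0], [277.0, 262.0], [267.0, 206.0], [388.0, 227.0], [406.0, 221.0], [358.0, 178.0]]
(290, 235) [0.5557 0.2191 0.1471] [91 91 88]
(275, 225) [0.5596 0.2155 0.1513] [35 37 36]
(290, 210) [0.5599 0.2213 0.1658] [90 91 87]
(408, 205) [0.5148 0.2292 0.1448] [87 89 84]
(410, 180) [0.5146 0.2289 0.1576] [87 88 85]
(405, 215) [0.5147 0.23   0.14  ] [71 77 73]
```

Depth puts the fingertips about 20 mm higher than the nominal tip distance. I'll close here, in the free air above the disc, and measure where the tips really are.

>>> jog_arm:
  deltas:
    - [0,0,0,-0.15,0,0,0.1]
    - [0,0,0,0,0,0,0.1]
    - [0,0,0,0,0,0,0.1]
    - [0,0,0,0,0,0,0.1]
    - [0,0,0,0,0,0,0.1]

```text
t: 3.22
tool_pos: [0.5327, 0.2118, 0.1263]
tool_rot: [2.459, 1.956, 0.0]
contact_force: [0.8, -0.0, -0.1]
opening: 0.0089
```

Run:
```python
from h import *
N=(.974,-.225);plan([((.5342,.2118,.08),N)])
p=np.array(ctrl.get_obs()['tool_pos'])
n=np.array([.974,-.225,0]);w=np.array([.225,.974,0])
im,d=shot('scene');W=world('scene',d)
for lo in np.arange(.095,.155,.005):
    m=(d>0)&(np.hypot(W[...,0]-p[0],W[...,1]-p[1])<.05)&(W[...,2]>lo)&(W[...,2]<lo+.005)
    r=(W[m]-p)@np.array([n,w]).T*1000
    if len(r): print(lo.round(3),len(r),np.percentile(r,[1,50,99],axis=0).round(1).tolist())
save(im[215:315,280:400],'tip2.png',5)
```

```text
t 3.22 pos [0.5327 0.2118 0.1263] open 0.0089 F [ 0.8 -0.  -0.1] q [ 0.25  0.01  1.83 -0.    1.3   0.48]
turn [ 0.0002 -0.0001  0.    ] then shift cm [0.03 0.15 4.63]
0.13 10 [[-9.1, 1.7], [-4.2, 6.5], [11.4, 10.9]]
0.135 28 [[-15.5, 0.5], [-4.0, 8.8], [13.7, 12.2]]
0.14 37 [[-16.4, -5.6], [7.1, 8.0], [18.1, 12.3]]
0.145 44 [[-17.5, -4.4], [-0.5, 7.9], [18.4, 12.1]]
0.15 40 [[-17.2, -2.5], [6.5, 7.7], [18.2, 12.2]]
```

View pics/tip2.png

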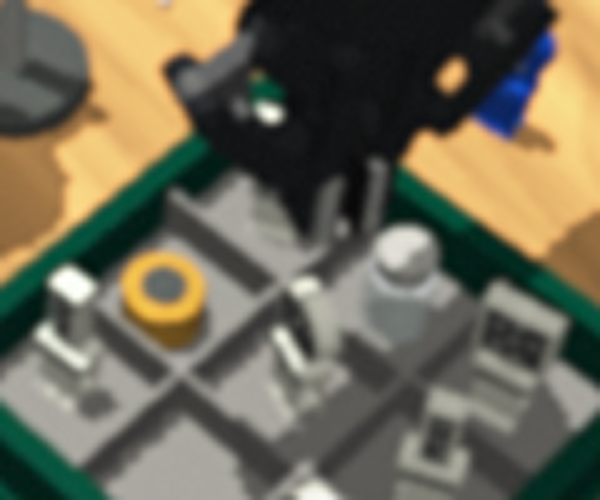

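Closed, the tips are at about z = 0.133 with the TCP reading 0.126. Image and depth agree, so the tips sit about 7 mm above the TCP reading instead of 22 mm below it. I'll descend in steps, slightly open, and look again.

>>> jog_arm:
  deltas:
    - [0,0,0,0,0.1,0,0.27]
    - [0,0,0,0,0,0,0.27]
    - [0,0,0,0,0,1.2,0.27]
    - [0,0,0,0,0,1.2,0.27]
    - [0,0,0,0,0,1.2,0.27]
    - [0,0,0,0,0,1.0,0.27]
    - [0,0,0,0,0,0,0.27]
    - [0,0,0,0,0,0,0.27]

```text
t: 3.93
tool_pos: [0.5326, 0.2113, 0.0784]
tool_rot: [-2.458, -1.955, 0.004]
contact_force: [-0.0, -0.4, 0.7]
opening: 0.023
```

```bash
cat >> h.py <<'E'
def tips(c,n,lo0,lo1,name='scene'):
    n=np.array([n[0],n[1],0.]);w=np.array([-n[1],n[0],0]);p=np.array(ctrl.get_obs()['tool_pos'])
    im,d=shot(name);W=world(name,d)
    dark=im.max(2)<115
    for lo in np.arange(lo0,lo1,.005):
        m=(d>0)&(np.hypot(W[...,0]-c[0],W[...,1]-c[1])<.035)&(W[...,2]>lo)&(W[...,2]<lo+.005)
        for t,k in(('dark',m&dark),('light',m&~dark)):
            r=(W[k]-[c[0],c[1],0])@np.array([n,w]).T*1000
            if len(r)>1: print(lo.round(3),t,len(r),np.percentile(r,[2,50,98],axis=0).round(1).tolist())
    return im
E
python3 - <<'E'
from h import *
N=(.974,-.225);plan([((.5342,.2118,.051),N)])
im=tips((.5342,.2118),N,.055,.12)
save(im[215:315,280:400],'tip3.png',5)
E
```

```text
t 3.93 pos [0.5326 0.2113 0.0784] open 0.023 F [-0.  -0.4  0.7] q [0.25 0.07 1.85 0.   1.22 0.47]
turn [-0.0028  0.0014  0.    ] then shift cm [0.09 0.15 2.74]
0.055 light 11 [[-3.8, -8.0], [3.9, 1.8], [5.5, 11.6]]
0.06 dark 3 [[3.4, 3.4], [4.2, 5.8], [4.2, 7.4]]
0.06 light 3 [[3.8, -0.4], [3.9, 5.1], [5.0, 10.4]]
0.065 dark 7 [[-3.1, 0.0], [3.5, 5.3], [4.8, 13.3]]
0.065 light 2 [[1.8, 13.6], [2.9, 13.8], [4.0, 13.9]]
0.07 dark 8 [[-4.0, 1.7], [3.9, 9.0], [4.7, 14.3]]
0.07 light 6 [[-3.7, 13.1], [-1.0, 14.7], [2.5, 15.6]]
0.075 dark 8 [[3.2, 3.6], [3.7, 9.2], [4.3, 14.9]]
0.075 light 12 [[-5.4, 11.2], [-0.4, 13.9], [3.4, 15.2]]
0.08 dark 9 [[-14.1, -6.7], [3.8, 3.7], [14.8, 9.5]]
0.08 light 26 [[-13.5, -2.5], [-0.6, 8.7], [3.1, 14.6]]
0.085 dark 25 [[-16.4, -9.4], [-12.8, 3.7], [15.1, 10.0]]
0.085 light 27 [[-5.4, -3.4], [-0.9, 3.2], [16.4, 10.3]]
0.09 dark 32 [[-24.1, -10.0], [-12.7, 6.4], [21.1, 11.3]]
0.09 light 3 [[-22.0, -1.1], [22.6, 0.7], [23.5, 6.8]]
0.095 dark 40 [[-24.9, -5.6], [-12.9, 6.7], [23.7, 10.7]]
0.1 dark 34 [[-25.3, -8.5], [-0.5, 6.5], [23.8, 10.9]]
0.105 dark 44 [[-23.8, -10.9], [-12.4, 6.3], [23.9, 11.8]]
0.11 dark 40 [[-24.9, -6.9], [-13.0, 6.7], [23.9, 11.5]]
0.115 dark 34 [[-17.9, -8.8], [-13.0, 7.0], [23.3, 11.0]]
```

View pics/tip3.png

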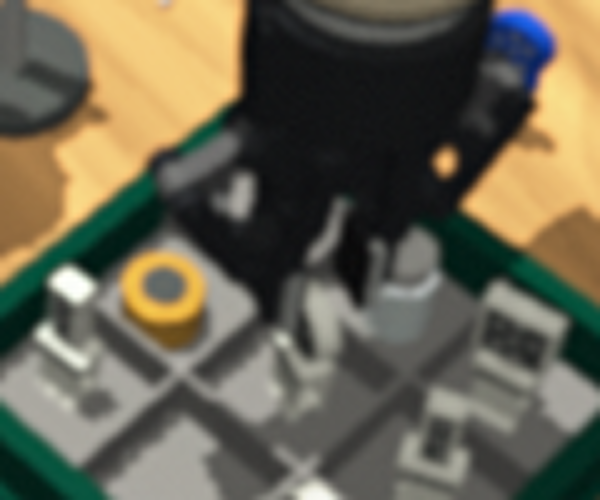

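The fingers straddle the disc: tips at z≈0.083, inner faces at about ±13 mm, disc from -5 to +4 mm. Going down 22 mm and closing.

>>> jog_arm:
  deltas:
    - [0,0,0,0,0,1.1,0.27]
    - [0,0,0,0,0,1.1,0.27]
    - [0,0,0,0,0,0,0.27]
    - [0,0,0,0,0,0,0.0]
    - [0,0,0,0,0,0,0.0]
    - [0,0,0,0,0,0,0.0]
    - [0,0,0,0,0,0,0.0]
    - [0,0,0,0,0,0,0.0]
    - [0,0,0,0,0,0,0.0]
  grip_force: 60

```text
t: 4.73
tool_pos: [0.5338, 0.2116, 0.0584]
tool_rot: [2.459, 1.955, 0.001]
contact_force: [0.3, 0.1, -0.9]
opening: 0.0076
```

>>> jog_arm:
  deltas:
    - [0,0,0,0,0,-1,0]
    - [0,0,0,0,0,-2,0]
    - [0,0,0,0,0,-3,0]
    - [0,0,0,0,0,-3,0]
    - [0,0,0,0,0,-3,0]
    - [0,0,0,0,0,-3,0]
    - [0,0,0,0,0,-3,0]
    - [0,0,0,0,0,-3,0]
    - [0,0,0,0,0,-1,0]
    - [0,0,0,0,0,0,0]

```text
t: 5.57
tool_pos: [0.5353, 0.212, 0.2829]
tool_rot: [2.456, 1.953, 0.011]
contact_force: [-0.8, 0.5, -0.7]
opening: 0.0079
```

Run:
```python
from h import *
N=(.974,-.225);B=(.998,-.0625)
plan([((.5062,-.232,.28),B),((.5062,-.232,.16),B)])
p=ctrl.get_obs()['tool_pos']
im=tips(p,N,.20,.28)
c=pix('scene',p)[0].astype(int);print(c)
y,x=max(0,c[1]-50),max(0,c[0]-60);save(im[y:y+100,x:x+120],'held.png',5)
```

```text
t 5.57 pos [0.5353 0.212  0.2829] open 0.0079 F [-0.8  0.5 -0.7] q [ 0.25 -0.1   1.67 -0.    1.56  0.47]
turn [ 0.0074 -0.003  -0.1644] then shift cm [-44.49  -0.13   0.29]
turn [0. 0. 0.] then shift cm [ 0.  0. 12.]
0.245 light 4 [[-5.7, -7.8], [6.2, 1.6], [7.7, 9.8]]
0.25 light 35 [[-4.0, -8.5], [6.3, 3.5], [8.0, 10.3]]
0.255 dark 3 [[6.1, 1.8], [6.4, 5.5], [7.3, 7.3]]
0.255 light 31 [[-4.1, -6.2], [2.0, 7.0], [7.5, 10.3]]
0.26 dark 16 [[-4.4, -2.0], [6.5, 5.6], [7.3, 9.0]]
0.26 light 18 [[-5.0, -8.2], [3.7, 7.2], [7.5, 10.9]]
0.265 dark 12 [[-1.1, -3.7], [6.4, 2.3], [6.9, 10.3]]
0.265 light 8 [[-5.5, -6.2], [4.7, 9.2], [6.6, 10.2]]
0.27 dark 21 [[-0.8, -4.1], [6.7, 4.4], [7.7, 12.0]]
0.27 light 8 [[-4.4, -9.8], [5.4, 2.1], [7.0, 11.9]]
0.275 dark 18 [[5.4, -5.1], [6.6, 5.4], [7.7, 12.8]]
0.275 light 27 [[-5.7, -8.0], [-1.1, 11.0], [6.7, 12.3]]
0.28 dark 6 [[6.7, -2.4], [7.0, 4.4], [7.7, 11.8]]
0.28 light 24 [[-5.5, 3.5], [1.2, 8.4], [5.7, 11.7]]
[355 195]
```

View pics/held.png

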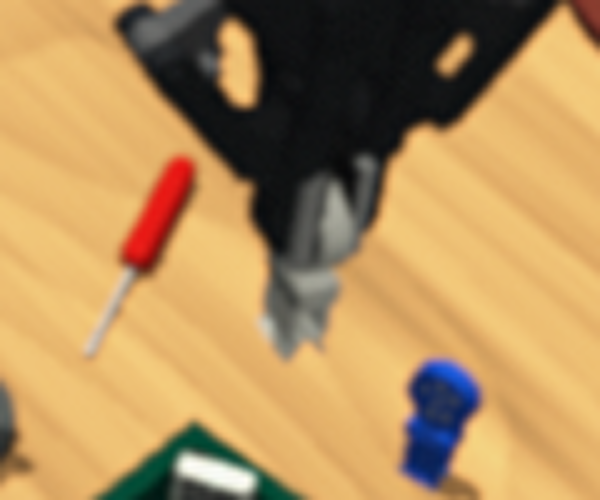

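Held upright: disc between the pads, clip hanging below to z≈0.247. Now over the magnifier to card2.

>>> jog_arm:
  deltas:
    - [0.003,-0.001,-0.082,0,0,0,0]
    - [0.003,-0.001,-0.082,0,0,0,0]
    - [0,0,0,-3.7,0,0,0]
    - [0,0,0,-3.7,0,0,0]
    - [0,0,0,-3.7,0,0,0]
    - [0,0,0,-3.7,0,0,0]
    - [0,0,0,-3.7,0,0,0]
    - [0,0,0,-3.7,0,0,0]
    - [0,0,0,-3.7,0,0,0]
    - [0,0,0,-3.7,0,0,0]
    - [0,0,0,-3.7,0,0,0]
    - [0,0,0,-3.7,0,0,0]

```text
t: 6.62
tool_pos: [0.5086, -0.1589, 0.2751]
tool_rot: [-2.284, -2.145, 0.011]
contact_force: [0.9, -0.2, -0.6]
opening: 0.008
```

>>> jog_arm:
  deltas:
    - [0,0,0,-3.7,0,0,0]
    - [0,0,0,-3.7,0,0,0]
    - [0,0,0,0,0,3,0]
    - [0,0,0,0,0,3,0]
    - [0,0,0,0,0,3,0]
    - [0,0,0,0,0,2,0]
    - [0,0,0,0,0,0,0]
    - [0,0,0,0,0,0,0]
    - [0,0,0,0,0,0,0]

```text
t: 7.37
tool_pos: [0.505, -0.2316, 0.1689]
tool_rot: [-2.287, -2.148, 0.008]
contact_force: [0.3, -0.3, 0.5]
opening: 0.0075
```

```bash
cat >> h.py <<'E'
def rel(c,n,lo0,lo1,st=.005,name='scene',r=.028,im=None):
    n=np.array([n[0],n[1],0.]);w=np.array([-n[1],n[0],0])
    im,d=shot(name);W=world(name,d)
    for lo in np.arange(lo0,lo1,st):
        m=(d>0)&(np.hypot(W[...,0]-c[0],W[...,1]-c[1])<r)&(W[...,2]>lo)&(W[...,2]<lo+st)
        q=(W[m]-[c[0],c[1],0])@np.array([n,w]).T*1000
        if len(q)>1: print(name,lo.round(3),len(q),np.percentile(q,[2,50,98],axis=0).round(1).tolist())
    return im
E
python3 - <<'E'
from h import *
B=(.998,-.0625)
plan([((.5062,-.232,.15),B)])
for k in('scene','top'):
  im=rel((.5062,-.232),B,.10,.18,name=k)
im,_=load('scene');save(im[80:200,180:300],'b1.png',5)
E
```

```text
t 7.37 pos [ 0.505  -0.2316  0.1689] open 0.0075 F [ 0.3 -0.3  0.5] q [-0.56 -0.07  1.83 -0.    1.38 -0.5 ]
turn [-0.0064  0.0014 -0.0003] then shift cm [-0.03  0.12  1.89]
scene 0.135 13 [[-5.5, -6.9], [5.1, 4.3], [6.8, 10.0]]
scene 0.14 17 [[-5.1, -7.3], [0.8, 5.0], [5.0, 11.4]]
scene 0.145 17 [[-6.1, -8.0], [-1.9, 7.4], [5.9, 12.3]]
scene 0.15 12 [[-5.8, -4.5], [4.8, 8.1], [6.4, 11.4]]
scene 0.155 11 [[-6.2, -5.6], [4.6, 8.9], [6.2, 11.6]]
scene 0.16 18 [[-4.9, -6.8], [4.3, 9.6], [7.4, 14.2]]
scene 0.165 19 [[-6.9, 3.0], [-1.1, 7.7], [5.2, 14.6]]
scene 0.17 5 [[-2.7, -1.6], [8.7, 6.7], [9.8, 12.7]]
scene 0.175 14 [[-6.6, 6.2], [4.0, 12.5], [9.4, 14.5]]
top 0.135 2 [[5.1, 10.2], [5.9, 10.2], [6.8, 10.2]]
top 0.14 2 [[4.0, 9.9], [5.1, 10.2], [6.1, 10.4]]
top 0.145 2 [[2.2, 8.9], [3.1, 9.7], [3.9, 10.5]]
top 0.15 2 [[5.1, 10.1], [6.0, 10.1], [6.8, 10.1]]
top 0.16 3 [[3.2, 11.9], [4.9, 12.0], [6.4, 12.3]]
```

View pics/b1.png

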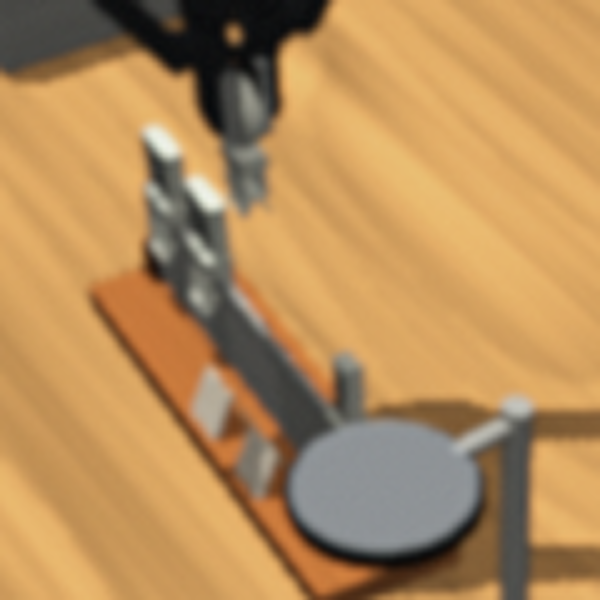

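The clip hangs over the edge at card2: centre +0.4 mm across, about +1 mm along, bottom at z≈0.135. The cards are at crop (213,400) and (258,465). Lowering to just above the edge.

>>> jog_arm:
  deltas:
    - [-0.003,0,0,0,0,2,0]
    - [-0.003,0,0,0,0,2,0]
    - [0,0,0,0,0,1.5,0]
    - [0,0,0,0,0,0.5,0]
    - [0,0,0,0,0,0,0]
    - [0,0,0,0,0,0,0]

```text
t: 7.97
tool_pos: [0.5056, -0.2322, 0.1102]
tool_rot: [2.288, 2.149, -0.001]
contact_force: [-0.2, 0.2, -0.6]
opening: 0.0079
```

Run:
```python
from h import *
B=(.998,-.0625)
plan([((.5062,-.232,.08),B)])
rel((.5062,-.232),B,.06,.115)
```

```text
t 7.97 pos [ 0.5056 -0.2322  0.1102] open 0.0079 F [-0.2  0.2 -0.6] q [-0.56 -0.01  1.88 -0.    1.27 -0.5 ]
turn [ 0.0016  0.0025 -0.0003] then shift cm [0.02 0.06 3.02]
scene 0.06 16 [[0.8, -27.1], [1.7, -2.9], [3.0, 27.3]]
scene 0.065 12 [[-0.8, -20.4], [1.8, 12.0], [2.6, 26.1]]
scene 0.07 13 [[-1.2, -26.0], [0.8, 12.8], [3.0, 26.1]]
scene 0.075 10 [[-3.2, -6.8], [5.3, 0.0], [7.1, 7.8]]
scene 0.08 10 [[-6.0, 3.3], [1.5, 7.1], [6.3, 12.0]]
scene 0.085 16 [[-6.8, -8.1], [0.8, 5.2], [6.2, 10.8]]
scene 0.09 13 [[-6.0, -6.1], [3.1, 7.0], [7.0, 9.8]]
scene 0.095 9 [[1.6, -4.0], [5.8, 8.4], [6.9, 11.5]]
scene 0.1 17 [[-6.3, -7.2], [3.7, 10.4], [7.1, 11.9]]
scene 0.105 24 [[-6.8, -4.6], [2.1, 6.8], [6.5, 13.5]]
scene 0.115 9 [[-10.8, 7.8], [0.6, 10.7], [10.6, 12.8]]
```

Across the plate, the clip spans -6.5..+6.7 mm and the plate's +x face is at +1.8 mm, so it is centred. Pressing down.

>>> jog_arm:
  deltas:
    - [0,0,0,0,0,0.3,0]
    - [0,0,0,0,0,0.3,0]
    - [0,0,0,0,0,0.3,0]
    - [0,0,0,0,0,0.3,0]
    - [0,0,0,0,0,0.3,0]

```text
t: 8.43
tool_pos: [0.5062, -0.2324, 0.0958]
tool_rot: [2.287, 2.148, 0.0]
contact_force: [-0.5, 0.5, 10.4]
opening: 0.0076
```

>>> jog_arm:
  deltas:
    - [0,0,0,0,0,0.3,0]
    - [0,0,0,0,0,0.3,0]
    - [0,0,0,0,0,0.3,0]

```text
t: 8.68
tool_pos: [0.5051, -0.232, 0.0849]
tool_rot: [2.289, 2.149, -0.002]
contact_force: [0.8, -1.0, 1.6]
opening: 0.0077
```

>>> jog_arm:
  deltas:
    - [0,0,0,0,0,0.3,0]
    - [0,0,0,0,0,0.2,0]

```text
t: 8.85
tool_pos: [0.505, -0.232, 0.081]
tool_rot: [2.29, 2.15, -0.002]
contact_force: [-5.9, 4.2, 18.2]
opening: 0.008
```

>>> jog_arm:
  deltas:
    - [0,0,0,0,0,0,0]
    - [0,0,0,0,0,0,0]

```text
t: 9.02
tool_pos: [0.505, -0.2319, 0.0811]
tool_rot: [2.29, 2.15, -0.002]
contact_force: [-2.3, 2.7, 9.0]
opening: 0.0079
```

Run:
```python
from h import *
rel((.5062,-.232),(.998,-.0625),.035,.10,r=.02)
```

```text
scene 0.035 6 [[1.2, -1.7], [1.7, 12.4], [2.0, 18.0]]
scene 0.04 5 [[0.9, 2.1], [1.6, 7.9], [2.4, 15.0]]
scene 0.045 9 [[1.6, -5.2], [8.5, 7.0], [10.0, 14.7]]
scene 0.05 12 [[1.2, -6.1], [6.8, 8.2], [8.6, 18.7]]
scene 0.055 13 [[1.0, 1.7], [6.3, 7.8], [8.4, 16.4]]
scene 0.06 16 [[-5.1, -14.9], [5.1, 6.3], [8.3, 15.6]]
scene 0.065 16 [[-7.1, -6.1], [2.6, 8.3], [7.4, 15.1]]
scene 0.07 14 [[-5.3, -3.6], [3.2, 11.2], [6.4, 18.1]]
scene 0.075 19 [[-7.1, -1.6], [-0.3, 9.0], [6.0, 13.3]]
scene 0.08 6 [[-4.2, 3.1], [2.2, 10.0], [3.9, 12.4]]
scene 0.085 7 [[-8.1, 2.9], [3.8, 10.1], [10.0, 13.1]]
scene 0.09 18 [[-14.3, 6.6], [3.6, 12.1], [11.9, 16.4]]
scene 0.095 29 [[-17.2, -4.3], [3.2, 9.2], [15.8, 16.3]]
```

Jaws reach z≈0.046, which is home, and the force is steady at 9 N. Releasing, lifting and checking.

>>> jog_arm:
  deltas:
    - [0,0,0,0,0,0,0.27]
    - [0,0,0,0,0,0,0.27]
    - [0,0,0,0,0,0,0.27]
    - [0,0,0,0,0,0,0.27]

```text
t: 9.4
tool_pos: [0.5042, -0.2315, 0.0789]
tool_rot: [-2.29, -2.15, 0.003]
contact_force: [-0.2, 0.5, -0.1]
opening: 0.0233
```

>>> jog_arm:
  deltas:
    - [0,0,0,0,0,-0.8,0.27]
    - [0,0,0,0,0,-1,0.27]
    - [0,0,0,0,0,-2,0.27]
    - [0,0,0,0,0,-3.5,0.27]
    - [0,0,0,0,0,-3.5,0.27]
    - [0,0,0,0,0,-3.5,0.27]
    - [0,0,0,0,0,-2,0.27]

```text
t: 9.98
tool_pos: [0.5063, -0.2324, 0.2492]
tool_rot: [2.284, 2.145, 0.001]
contact_force: [1.3, 0.9, 0.2]
opening: 0.0229
```

Run:
```python
from h import *
N=(.990,-.139)
plan([((.5847,.2782,.26),N),((.5847,.2782,.1),N)])
rel((.5062,-.232),(.998,-.0625),.04,.13,st=.01,r=.022)
```

```text
t 9.98 pos [ 0.5063 -0.2324  0.2492] open 0.0229 F [1.3 0.9 0.2] q [-0.56 -0.13  1.75 -0.    1.51 -0.5 ]
turn [0.0068 0.0049 0.0765] then shift cm [51.66  0.67 -1.08]
turn [0. 0. 0.] then shift cm [ 0.  0. 16.]
scene 0.04 16 [[0.2, -6.8], [1.6, 9.5], [9.2, 19.5]]
scene 0.05 28 [[0.9, -20.7], [4.2, 8.1], [8.7, 20.3]]
scene 0.06 32 [[-7.2, -14.9], [5.2, 8.9], [8.6, 20.3]]
scene 0.07 49 [[-7.4, -11.4], [1.7, 8.4], [6.9, 19.9]]
scene 0.08 13 [[-2.1, -11.3], [2.7, 3.7], [4.9, 13.6]]
scene 0.09 30 [[-4.1, -12.2], [3.3, 8.3], [4.6, 18.0]]
scene 0.1 38 [[-5.3, -10.1], [1.1, 9.9], [4.0, 16.0]]
scene 0.11 14 [[-5.4, -2.6], [-2.0, 4.1], [3.3, 8.6]]
```

First pendant stands upright on the board, disc top at about 0.111. Going to the corner disc.

>>> jog_arm:
  deltas:
    - [0.007,0.005,0.0765,0,0,-1,0.27]
    - [0,0,0,3.7,0.05,0,0.27]
    - [0,0,0,3.7,0.05,0,0.27]
    - [0,0,0,3.7,0.05,0,0.27]
    - [0,0,0,3.7,0.05,0,0.27]
    - [0,0,0,3.7,0.05,0,0.27]
    - [0,0,0,3.7,0.05,0,0.27]
    - [0,0,0,3.7,0.05,0,0.27]
    - [0,0,0,3.7,0.05,0,0.27]
    - [0,0,0,3.7,0.05,0,0.27]
    - [0,0,0,3.7,0.05,0,0.27]
    - [0,0,0,3.7,0.05,0,0.27]

```text
t: 11.03
tool_pos: [0.5669, 0.1726, 0.2551]
tool_rot: [-2.366, -2.057, 0.002]
contact_force: [1.0, -0.5, 0.1]
opening: 0.0234
```

>>> jog_arm:
  deltas:
    - [0,0,0,3.7,0.05,0,0.27]
    - [0,0,0,3.7,0.05,0,0.27]
    - [0,0,0,3.5,0.05,0,0.27]
    - [0,0,0,0,0,3.5,0.27]
    - [0,0,0,0,0,3.5,0.27]
    - [0,0,0,0,0,3.5,0.27]
    - [0,0,0,0,0,1.5,0.27]
    - [0,0,0,0,0,0,0.27]
    - [0,0,0,0,0,0,0.27]

```text
t: 11.78
tool_pos: [0.5827, 0.2788, 0.1348]
tool_rot: [-2.365, -2.056, 0.004]
contact_force: [0.3, 0.3, 1.1]
opening: 0.0225
```

Run:
```python
from h import *
N=(.990,-.139)
plan([((.5845,.2782,.057),N)])
im=tips((.5845,.2782),N,.06,.16)
```

```text
t 11.78 pos [0.5827 0.2788 0.1348] open 0.0225 F [0.3 0.3 1.1] q [0.33 0.17 1.64 0.01 1.33 0.47]
turn [-0.0077 -0.003  -0.0002] then shift cm [-0.04  0.18  7.78]
0.06 dark 3 [[3.4, -11.6], [3.8, 5.9], [4.1, 7.1]]
0.06 light 10 [[3.7, -8.4], [4.5, -1.3], [5.2, 9.9]]
0.065 dark 17 [[3.8, -13.5], [4.1, -3.6], [5.0, 11.5]]
0.065 light 5 [[-4.2, 2.4], [4.2, 13.4], [4.8, 14.3]]
0.07 dark 15 [[3.7, -12.7], [4.3, 0.6], [5.1, 12.2]]
0.07 light 6 [[-3.9, 13.7], [1.1, 14.1], [3.4, 15.3]]
0.075 dark 19 [[3.7, -10.7], [4.2, 4.7], [5.1, 14.1]]
0.075 light 15 [[-4.4, -13.8], [0.1, 12.9], [4.2, 15.3]]
0.08 dark 12 [[3.7, -7.8], [4.2, -0.0], [5.0, 9.0]]
0.08 light 28 [[-4.7, -11.1], [-0.5, 8.6], [4.2, 12.6]]
0.085 dark 4 [[3.9, 2.7], [4.6, 7.3], [5.2, 9.9]]
0.085 light 50 [[-4.9, -7.2], [0.1, 0.9], [3.9, 8.5]]
0.14 dark 18 [[-17.5, -8.1], [-13.2, 4.8], [16.0, 11.4]]
0.14 light 2 [[-12.1, -3.2], [1.8, 2.6], [15.7, 8.4]]
0.145 dark 39 [[-25.1, -7.9], [-12.8, 7.6], [20.3, 12.0]]
0.145 light 3 [[17.0, 7.6], [19.7, 8.6], [22.3, 11.8]]
0.15 dark 49 [[-26.1, -7.7], [-13.1, 7.7], [22.9, 12.1]]
0.15 light 4 [[22.8, -2.6], [22.9, 1.8], [23.2, 6.0]]
0.155 dark 39 [[-20.6, -7.0], [-12.6, 8.2], [23.1, 12.1]]
```

>>> jog_arm:
  deltas:
    - [-0.006,-0.003,0,0,0.1,1.5,0.27]
    - [0,0,0,0,0,1.5,0.27]
    - [0,0,0,0,0,1.5,0.27]
    - [0,0,0,0,0,0.5,0.27]
    - [0,0,0,0,0,0,0.27]
    - [0,0,0,0,0,0,0.27]

```text
t: 12.33
tool_pos: [0.5834, 0.2788, 0.0841]
tool_rot: [-2.37, -2.06, 0.002]
contact_force: [-0.1, 0.4, -0.2]
opening: 0.0231
```

Run:
```python
from h import *
N=(.990,-.139)
plan([((.5845,.2782,.057),N)])
im=tips((.5845,.2782),N,.08,.11)
```

```text
t 12.33 pos [0.5834 0.2788 0.0841] open 0.0231 F [-0.1  0.4 -0.2] q [0.33 0.23 1.67 0.   1.25 0.47]
turn [-0.0019  0.0001 -0.0002] then shift cm [-0.04  0.11  2.71]
0.08 dark 7 [[3.9, 6.3], [4.3, 9.6], [5.0, 13.8]]
0.08 light 24 [[-4.4, 5.9], [-0.3, 10.5], [3.4, 13.0]]
0.085 dark 3 [[-12.8, -7.3], [-3.7, -3.8], [4.3, 5.8]]
0.085 light 25 [[-9.0, -1.7], [-1.9, 4.4], [3.3, 8.4]]
0.09 dark 12 [[-15.5, -7.1], [-13.2, 2.4], [6.7, 11.5]]
0.09 light 10 [[-17.1, 0.4], [1.8, 9.4], [17.7, 11.6]]
0.095 dark 32 [[-20.7, -7.0], [-12.4, 8.4], [21.9, 12.1]]
0.095 light 3 [[-18.5, 7.1], [19.6, 7.9], [20.9, 10.5]]
0.1 dark 39 [[-24.2, -4.3], [15.8, 7.5], [23.7, 12.5]]
0.105 dark 42 [[-24.3, -6.4], [-12.4, 7.8], [23.7, 12.4]]
```

Centred (-24.3..+23.7 mm). Descending, gripping and lifting.

>>> jog_arm:
  deltas:
    - [0,0,0,0,0,1.4,0.27]
    - [0,0,0,0,0,1.3,0.27]
    - [0,0,0,0,0,0,0.27]
    - [0,0,0,0,0,0,0.0]
    - [0,0,0,0,0,0,0.0]
    - [0,0,0,0,0,0,0.0]
    - [0,0,0,0,0,0,0.0]
    - [0,0,0,0,0,0,0.0]
    - [0,0,0,0,0,0,0.0]
  grip_force: 60

```text
t: 13.13
tool_pos: [0.5837, 0.279, 0.0578]
tool_rot: [-2.37, -2.061, 0.0]
contact_force: [-0.2, -0.7, -0.8]
opening: 0.0082
```

>>> jog_arm:
  deltas:
    - [0,0,0,0,0,-1,0]
    - [0,0,0,0,0,-2,0]
    - [0,0,0,0,0,-3,0]
    - [0,0,0,0,0,-3,0]
    - [0,0,0,0,0,-3,0]
    - [0,0,0,0,0,-3,0]
    - [0,0,0,0,0,-3,0]
    - [0,0,0,0,0,-3,0]
    - [0,0,0,0,0,-1.5,0]
    - [0,0,0,0,0,0,0]

```text
t: 13.97
tool_pos: [0.5858, 0.2795, 0.2889]
tool_rot: [2.369, 2.059, 0.013]
contact_force: [-0.4, -0.0, -0.1]
opening: 0.008
```

Run:
```python
from h import *
B=(.998,-.0625)
plan([((.5097,-.184,.285),B)])
p=ctrl.get_obs()['tool_pos'];rel(p,(.990,-.139),.23,.28,st=.01)
```

```text
t 13.97 pos [0.5858 0.2795 0.2889] open 0.008 F [-0.4 -0.  -0.1] q [0.33 0.07 1.49 0.   1.57 0.47]
turn [ 0.0078 -0.0044 -0.0769] then shift cm [-46.74  -4.69   0.39]
scene 0.25 27 [[-6.1, -8.8], [6.4, -0.7], [7.9, 8.8]]
scene 0.26 75 [[-4.8, -8.6], [5.0, 6.3], [7.2, 9.5]]
scene 0.27 59 [[-5.5, -8.1], [6.3, 2.8], [7.1, 9.2]]
scene 0.28 89 [[-5.9, -8.5], [3.6, 8.8], [7.6, 12.1]]
```

>>> jog_arm:
  deltas:
    - [0.007,-0.004,-0.077,0,0,0,0]
    - [0,0,0,-3.6,-0.36,0,0]
    - [0,0,0,-3.6,-0.36,0,0]
    - [0,0,0,-3.6,-0.36,0,0]
    - [0,0,0,-3.6,-0.36,0,0]
    - [0,0,0,-3.6,-0.36,0,0]
    - [0,0,0,-3.6,-0.36,0,0]
    - [0,0,0,-3.6,-0.36,0,0]
    - [0,0,0,-3.6,-0.36,0,0]
    - [0,0,0,-3.6,-0.36,0,0]
    - [0,0,0,-3.6,-0.36,0,0]
    - [0,0,0,-3.6,-0.36,0,0]

```text
t: 15.02
tool_pos: [0.5178, -0.1151, 0.2806]
tool_rot: [-2.284, -2.145, 0.016]
contact_force: [0.2, -0.4, -0.7]
opening: 0.0076
```

>>> jog_arm:
  deltas:
    - [0,0,0,-3.6,-0.36,0,0]
    - [0,0,0,-3.5,-0.36,0,0]
    - [0,0,0,0,0,3,0]
    - [0,0,0,0,0,3,0]
    - [0,0,0,0,0,3,0]
    - [0,0,0,0,0,2,0]
    - [0,0,0,0,0,0,0]
    - [0,0,0,0,0,0,0]
    - [0,0,0,0,0,0,0]

```text
t: 15.77
tool_pos: [0.5071, -0.1846, 0.1745]
tool_rot: [-2.287, -2.148, 0.013]
contact_force: [0.4, 0.0, -0.1]
opening: 0.0074
```

Run:
```python
from h import *
B=(.998,-.0625)
plan([((.5092,-.184,.11),B)])
rel((.5092,-.184),B,.12,.18)
```

```text
t 15.77 pos [ 0.5071 -0.1846  0.1745] open 0.0074 F [ 0.4  0.  -0.1] q [-0.48 -0.11  1.86 -0.01  1.4  -0.42]
turn [-0.0085  0.0034  0.0002] then shift cm [0.08 0.21 6.45]
scene 0.14 2 [[3.6, 3.4], [4.7, 5.8], [5.8, 8.2]]
scene 0.145 18 [[-6.8, -6.6], [3.2, 4.9], [5.8, 10.3]]
scene 0.15 19 [[-6.8, -6.2], [-1.3, 4.3], [5.3, 9.5]]
scene 0.155 15 [[-8.2, -7.3], [2.9, 2.5], [4.8, 8.2]]
scene 0.16 10 [[-6.7, -6.3], [4.1, 5.0], [4.8, 9.8]]
scene 0.165 17 [[-7.1, -9.8], [3.7, 8.7], [6.0, 11.0]]
scene 0.17 28 [[-7.7, -1.8], [-0.9, 6.6], [5.0, 11.3]]
scene 0.175 3 [[5.2, -1.7], [8.1, 3.4], [8.3, 6.4]]
```

>>> jog_arm:
  deltas:
    - [-0.004,0.002,0,0.05,0.08,2,0]
    - [-0.004,0.001,0,0,0,2,0]
    - [0,0,0,0,0,1.5,0]
    - [0,0,0,0,0,0.9,0]
    - [0,0,0,0,0,0,0]
    - [0,0,0,0,0,0,0]

```text
t: 16.32
tool_pos: [0.5082, -0.1845, 0.1114]
tool_rot: [2.289, 2.15, -0.0]
contact_force: [-0.0, -0.1, -0.6]
opening: 0.0079
```

Run:
```python
from h import *
B=(.998,-.0625)
plan([((.5092,-.184,.081),B)])
rel((.5092,-.184),B,.06,.115)
```

```text
t 16.32 pos [ 0.5082 -0.1845  0.1114] open 0.0079 F [-0.  -0.1 -0.6] q [-0.49 -0.05  1.91 -0.    1.27 -0.42]
turn [0.0009 0.001  0.0002] then shift cm [0.06 0.1  3.04]
scene 0.06 17 [[0.9, -24.7], [1.7, 4.6], [2.7, 24.6]]
scene 0.065 25 [[-1.9, -27.2], [1.1, 5.4], [2.9, 23.9]]
scene 0.07 6 [[-1.3, -19.5], [0.2, 10.0], [2.8, 25.3]]
scene 0.075 4 [[4.9, -10.4], [5.4, -1.0], [6.0, 7.5]]
scene 0.08 11 [[-6.0, -7.9], [4.4, 2.6], [6.1, 9.7]]
scene 0.085 14 [[-4.9, -3.1], [-0.0, 6.0], [6.2, 11.6]]
scene 0.09 15 [[-4.9, -9.4], [5.1, 2.6], [6.7, 9.8]]
scene 0.095 12 [[-6.3, -8.8], [4.7, 5.4], [6.4, 10.5]]
scene 0.1 13 [[-4.9, -8.1], [5.3, 7.4], [6.4, 10.2]]
scene 0.105 20 [[-7.4, -6.0], [0.7, 7.8], [5.8, 11.2]]
scene 0.11 10 [[-5.7, 3.5], [-0.3, 7.6], [6.8, 10.7]]
scene 0.115 7 [[-11.5, 4.5], [3.4, 8.8], [10.3, 10.7]]
```

Centred (-6.0..+6.3 mm). Pressing.

>>> jog_arm:
  deltas:
    - [0,0,0,0,0,0.3,0]
    - [0,0,0,0,0,0.3,0]
    - [0,0,0,0,0,0.3,0]
    - [0,0,0,0,0,0.3,0]
    - [0,0,0,0,0,0.3,0]
    - [0,0,0,0,0,0.3,0]
    - [0,0,0,0,0,0.3,0]
    - [0,0,0,0,0,0.3,0]

```text
t: 17.03
tool_pos: [0.5084, -0.1848, 0.0873]
tool_rot: [2.288, 2.149, 0.0]
contact_force: [0.1, -0.7, 2.3]
opening: 0.0083
```

>>> jog_arm:
  deltas:
    - [0,0,0,0,0,0.3,0]
    - [0,0,0,0,0,0.3,0]
    - [0,0,0,0,0,0,0]

```text
t: 17.28
tool_pos: [0.5074, -0.1843, 0.0796]
tool_rot: [-2.29, -2.151, 0.001]
contact_force: [0.7, -1.4, -1.7]
opening: 0.0081
```

Run:
```python
from h import *
rel((.5092,-.184),(.998,-.0625),.03,.08,r=.022)
```

```text
scene 0.03 3 [[1.4, -2.4], [1.5, 0.5], [2.6, 5.7]]
scene 0.035 4 [[1.2, -2.1], [2.1, -0.4], [20.2, 6.0]]
scene 0.04 6 [[1.3, -5.7], [1.9, 4.8], [19.1, 13.7]]
scene 0.045 12 [[1.3, -17.0], [6.8, 6.9], [9.8, 16.0]]
scene 0.05 15 [[1.6, -8.5], [6.9, 5.6], [9.6, 19.0]]
scene 0.055 15 [[-4.5, -21.4], [2.5, 4.9], [7.9, 17.2]]
scene 0.06 20 [[-4.0, -8.1], [5.0, 7.1], [7.7, 19.4]]
scene 0.065 13 [[-6.3, -0.0], [1.8, 8.4], [6.7, 21.0]]
scene 0.07 19 [[-6.5, -8.5], [2.7, 9.6], [6.7, 20.5]]
scene 0.075 24 [[-7.4, 0.4], [-0.2, 7.8], [5.7, 11.8]]
```

Jaws are near 0.046 but with no bottoming force yet. Pressing a little further.

>>> jog_arm:
  deltas:
    - [0,0,0,0,0,0.1,0]
    - [0,0,0,0,0,0,0]
    - [0,0,0,0,0,0,0]

```text
t: 17.58
tool_pos: [0.5074, -0.1843, 0.0795]
tool_rot: [-2.289, -2.151, 0.001]
contact_force: [-0.9, 0.4, 3.5]
opening: 0.0081
```

>>> jog_arm:
  deltas:
    - [0,0,0,0,0,0.1,0]
    - [0,0,0,0,0,0,0]
    - [0,0,0,0,0,0,0]

```text
t: 17.83
tool_pos: [0.5074, -0.1843, 0.0794]
tool_rot: [-2.289, -2.151, 0.001]
contact_force: [-3.1, 1.7, 8.3]
opening: 0.0072
```

The force rises while z stays put, so it is home. Releasing and lifting clear.

>>> jog_arm:
  deltas:
    - [0,0,0,0,0,0,0.27]
    - [0,0,0,0,0,0,0.27]
    - [0,0,0,0,0,0,0.27]
    - [0,0,0,0,0,0,0.27]

```text
t: 18.17
tool_pos: [0.5071, -0.1841, 0.0778]
tool_rot: [-2.289, -2.15, 0.001]
contact_force: [-0.1, -0.2, -0.7]
opening: 0.023
```

>>> jog_arm:
  deltas:
    - [0,0,0,0,0,-0.8,0.27]
    - [0,0,0,0,0,-1,0.27]
    - [0,0,0,0,0,-2,0.27]
    - [0,0,0,0,0,-3.5,0.27]
    - [0,0,0,0,0,-3.5,0.27]
    - [0,0,0,0,0,-3.5,0.27]
    - [0,0,0,0,0,-3.5,0.27]
    - [0,0,0,0,0,-2,0.27]
    - [0,0,0,0,0,0,0.27]
    - [0,0,0,0,0,0,0.27]

```text
t: 19.0
tool_pos: [0.5084, -0.1847, 0.2795]
tool_rot: [2.286, 2.148, 0.002]
contact_force: [-0.4, 0.3, -0.6]
opening: 0.0231
```

Run:
```python
from h import *
B=(.998,-.0625);plan([])
for c in((.5062,-.232),(.5092,-.184)):
    print(c);im=rel(c,B,.04,.13,st=.01,r=.022)
save(im[90:390,170:430],'final.png',2)
```

```text
t 19.0 pos [ 0.5084 -0.1847  0.2795] open 0.0231 F [-0.4  0.3 -0.6] q [-0.49 -0.18  1.75 -0.    1.57 -0.42]
(0.5062, -0.232)
scene 0.04 16 [[0.7, -7.7], [2.0, 8.6], [9.1, 20.8]]
scene 0.05 28 [[0.5, -12.8], [4.5, 7.1], [8.8, 18.9]]
scene 0.06 27 [[-8.2, -13.9], [2.0, 8.4], [7.9, 19.7]]
scene 0.07 47 [[-6.4, -13.0], [2.3, 6.0], [6.7, 16.8]]
scene 0.08 12 [[-2.2, -7.5], [3.3, 4.3], [5.9, 12.6]]
scene 0.09 32 [[-4.1, -12.5], [3.0, 7.5], [4.8, 16.3]]
scene 0.1 38 [[-6.5, -10.5], [0.5, 8.1], [4.7, 16.5]]
scene 0.11 13 [[-4.7, -3.4], [-0.3, 2.8], [3.9, 9.4]]
(0.5092, -0.184)
scene 0.04 15 [[0.6, -8.6], [2.0, 8.1], [8.6, 16.3]]
scene 0.05 32 [[-1.9, -13.6], [6.0, 5.4], [9.9, 18.5]]
scene 0.06 36 [[-7.0, -21.5], [2.8, 8.4], [7.7, 20.0]]
scene 0.07 46 [[-6.7, -12.3], [2.0, 6.8], [6.0, 14.2]]
scene 0.08 14 [[-3.9, -9.1], [2.4, 2.0], [3.7, 11.2]]
scene 0.09 35 [[-5.9, -15.8], [2.2, 10.2], [3.5, 16.1]]
scene 0.1 36 [[-6.3, -9.2], [-0.0, 8.2], [4.1, 14.3]]
scene 0.11 14 [[-5.4, -3.3], [-1.3, 2.6], [3.1, 9.0]]
```

View pics/final.png

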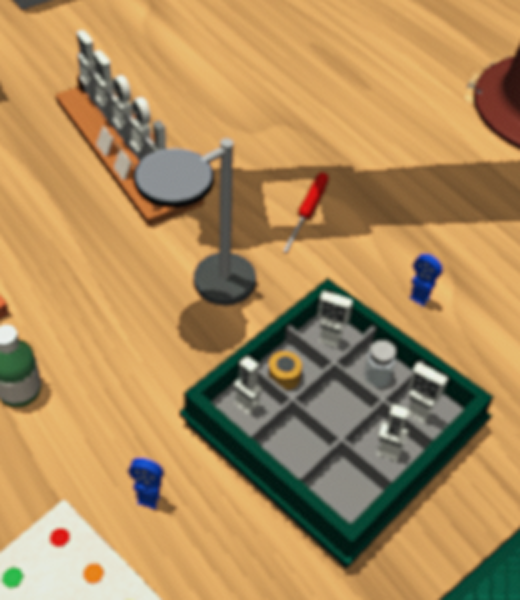

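The final picture shows both round discs upright on the board beside the cards, at crop (121,92) and (139,112), with the hung pendants to either side. The squares, bars, jar and collar still stand in the tray, and the setter lies where it was.

```bash
python3 -c "
from station import ctrl
print(ctrl.finish_job())"
```

```text
the job is handed in; nothing more can be done
None
```

Both round pendants were taken from the tray (centre and far-left corner compartments) and clipped over the board's edge at the two card places. I handed the job in at about 19 s; `finish_job` gives no verdict.

- **Fit on the plate:** the last depth check has both jaws down at about z = 0.046 m, the fully home height. Both clips are centred within about 1 mm across the plate and about 2 mm along it. Both discs stand upright with their tops near 0.11 m.
- **Everything else:** in the final picture, the squares, bars, jar, collar and setting tool looked undisturbed. The hung pendants looked in place too, but I did not re-measure them. The gripper was lifted clear, about 0.2 m above its release height.
- **Pressing force:** the first pendant peaked at 18 N for a moment as it bottomed, just over the 5–15 N given, then settled to 9 N. The second reached at most about 8 N in the readings between moves.
- **Disagreement:** the camera showed the fingertips about 6 mm above the TCP reading, where the stated distance puts them 22 mm below it (or less, with the jaws partly open). I set the grasp heights from the camera, and both grasps and placements fitted that.

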